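Seal the dust box and take out its filter plate

TASK

First press the loose black stopper fully home, flush and level, in the inlet recess on top of the grey dust filter box, and let go of it. Then swing the box's flap (the one with the bar handle) right up, leaving it standing open, and draw the filter plate up out of the box. Finish while still holding the filter plate: keep it upright and still over the middle of the shallow metal tray, its lower edge about a hand's breadth (10 cm) or more above the tray and touching nothing but your gripper; the can, the jar and the sanding block stay where they are.

Things in the scene. Friction and masses are not known exactly. Their poses are not given: they have to be found in the camera images.
- box: Grey sheet-metal dust filter box, fixed, yaw within 0.18 rad. Origin: centre of the underside of its main part; x away from the robot, y left, z up. Main part: open-topped well 140 (x) by 170 (y) by 130 mm high, walls and floor 6 mm, covered by the flap; guides 88 mm high at its y ends hold the filter. On its +y side: inlet block 140 by 85 by 110 mm high, centred at y = +127.5 mm.
- recess (a point): Centre of the floor of the rectangular inlet recess in the inlet block's top; axes as the box. Recess 45 (box x) by 61 (box y) mm, 14 mm deep, rim chamfered 3 mm; its mouth is 110 mm over the bench.
- plug: Loose black plastic stopper, 60 to 130 g: block 40 (x) by 56 (y) by 14 mm high (lowest 4 mm drawn in by 1.5 mm), 2.5 mm of play all round in the recess (long side along box y, either way round). Grip rib on top 14 mm thick (x), 44 long (y), to 46 mm over the underside. Origin: centre of underside; fully home it is at recess. Starts on the bench, yaw within 0.5.
- flap (a joint): Opening angle of the box's flap, rad: 0 shut (starts at 0 to 0.08), stop at 1.9. The stiff hinge (about 0.25 N m) leaves it wherever it is let go. At about 1.5 it clears the filter plate's way with room for a gripper.
- flap_hinge (a point): Middle of the flap's hinge line, which runs along box y near the well's far (+x) top edge, at box x = 68 mm, z = 131 mm. The flap, a steel sheet 142 by 172 by 8 mm, reaches from there toward the robot; its near edge swings up and away from the robot. Axes turn with the flap (as the box at 0).
- flap_handle (a point): Middle of the flap's bar handle: round bar 10 mm thick, 90 mm between its two end posts, parallel to the hinge line. In the flap's axes it lies 118 mm from the hinge line toward the free edge (-x) and 42 mm out (z), 29 mm free under it. The round bar can turn between pads that stay pointing down.
- filter: Filter plate, 0.14 to 0.28 kg, upright in the well's guides (1.5 to 2 mm play): grey plastic frame with pale pleats, 14 mm thick (x), 130 wide (y), 88 high, with a central grip tab on top 14 thick (x), 50 wide (y): 113 mm over all. Origin: centre of underside; axes as the box. In place it stands 6 mm over the bench, the tab's top 11 mm below the well's rim.
- tray: Shallow aluminium tray fixed on the bench, 140 (x) by 200 (y) by 20 mm high, walls and floor 3 mm. Origin: centre of its underside. The filter plate is held over its middle.
- can: Bystander: closed metal can, 66 mm across, 75 mm high, origin under its centre. Leave it alone.
- sander: Bystander: wooden sanding block with a cork sole, 85 by 50 by 36 mm, origin under its centre. Leave it alone.
- jar: Bystander: amber glass jar, 60 mm across, 85 mm high, origin under its centre. Leave it alone.
- box_mouth (a point): Centre of the mouth of the well, at its rim, 130 mm over the bench; axes as the box.
Not all that is in view belongs to the job. There is more than one size of the plug; the job needs the largest.

How it is judged:
On the way, in this order (a step that is already met when the one before it is completed fails the run):
1. the stopper is pressed home in the inlet recess, flush and level, and let go (horizontal distance between plug and recess below 0.005 m and z of plug in the frame of recess between -0.003 and 0.003 m and angle between plug's own z axis and vertical below 0.06 rad and angle between the y axis of plug and the y axis of box, either way round below 0.15 rad and contact force between each of the arm, the fingers and plug below 0.1 N), for 0.2 s.
2. the flap is swung up (value of joint flap above 1.2 rad), for 0.2 s.
3. the filter plate is drawn up clear of the box (z of filter in the frame of box_mouth above 0.005 m and contact force between the fingers and filter above 0.5 N), for 0.1 s.
At the end, for the whole second after the job is handed in: Stopper seated (5 mm sideways, 3 mm of flush, 0.06 rad of level); flap beyond 1.0 rad; the fingers hold the filter plate still, upright within 0.2 rad, its underside over 90 mm above the bench and within 50 mm sideways of the tray centre, touching nothing else (horizontal distance between plug and recess below 0.005 m and z of plug in the frame of recess between -0.003 and 0.003 m and angle between plug's own z axis and vertical below 0.06 rad and angle between the y axis of plug and the y axis of box, either way round below 0.15 rad and value of joint flap above 1 rad and height (world z) of filter above 0.09 m and angle between filter's own z axis and vertical below 0.2 rad and horizontal distance between filter and tray below 0.05 m and linear speed of filter below 0.03 m/s and contact force between the fingers and filter above 0.5 N and contact force between filter and tray below 0.05 N and contact force between filter and box below 0.05 N and contact force between filter and can below 0.05 N and contact force between filter and sander below 0.05 N and contact force between filter and jar below 0.05 N and contact force between filter and plug below 0.05 N); the arm keeps its last pose, push and grip.
It fails at once if the can is disturbed (moved over 20 mm) (distance of can from where it was at the start of the episode above 0.02 m).
It fails at once if the jar is disturbed (moved over 20 mm) (distance of jar from where it was at the start of the episode above 0.02 m).
It fails at once if the sanding block is disturbed (moved over 20 mm) (distance of sander from where it was at the start of the episode above 0.02 m).
It also fails if it takes over 72 s, if anything falls off the work surface, if the arm or the gripper's body presses on something with over 40 N, if the wrist force passes 120 N, or if a joint passes its speed limit or range.

ROBOT

A 6-joint arm with a two-finger parallel gripper is mounted at the origin on the work surface. World frame = base frame: x ahead of the robot, y to its left, z up, the work surface at z = 0. Lengths are in m, angles in rad, forces in N, time in s.
With the tool pointing down it reaches from about 0.35 to 0.775 m from the base axis. Payload 5.5 kg.
Tool frame: the origin (TCP) lies between the finger pads; the fingertips stand 19 mm ahead of it and the grasp point (between the pads) is the TCP; z points along the fingers, x is the direction in which the jaws open and shut, and the axes are right-handed (so a half turn about z gives the same grasp; the last joint's range is limited). The gripper opens to 85 mm and grips with 20 to 120 N. Pads are 22 mm wide; open, the fingers measure 114 mm over their backs; the gripper's body (76 mm by 85 mm) begins 54 mm behind the grasp point. The pads swing forward as they close: fully open they stand 13 mm farther back than shut.
Start: joints at [1.168, 0.313, 0.046, 1.304, 0, 1.431], TCP at [0.149, 0.555, 0.25] pointing down, gripper open.
Joint ranges: [-2.76, 2.76], [-0.86, 1.69], [-1.03, 1.26], [-2.2, 2.34], [-1.47, 1.5], [-3.14, 3.14]. Speed limits (rad/s): [2.57, 2.57, 3.14, 3.14, 3.14, 3.14].

INTERFACE

Orientations are given as a unit quaternion [w, x, y, z].
In Python, from workcell import env gives the robot as it stands. The module is installed in compiled form; this text tells all that it offers.
- The arm moves only by the tool carry_out, never from a script. Its argument "steps" is a list of rows, each a list of 7 numbers: the gripper command: -1 is shut, 1 is fully open, values between are in proportion, then the shift along the tool's x, y, z in m, then the turn, a rotation vector about the tool's x, y, z in rad. A call has 1 to 20 rows; each row shifts and turns the commanded pose from where the row before left it, along the tool's axes as they then stand; what a row does not reach is not made up. A row lasts 1/8 s, in which the tool goes at most 62.5 mm and 10.7 degrees, less where a joint would pass 70% of its speed; a pose out of reach is approached as far as the arm can. A call with a gripper value outside its range is refused whole. The fingers move at their own pace and stop on an object; "grip_force" is the grip in N (left out, the last holds). Time passes only in rows, so rows that do not move let the fingers close. It gives the time, the measured TCP pose, the force and the opening at its end, in the units of the state.
- env.get_state(): the state, without advancing time (a new reading comes with each control period).
- env.read_camera(name): name is "scene" or "top"; returns a dict with "color" (400x640x3 uint8, red, green, blue), "K" (3x3 intrinsics, pixels), "dist" ([k1, k2, p1, p2, k3] as OpenCV has them; the pictures are not rectified), "R" (3x3) and "t" (3): a world point X has camera coordinates R X + t. Camera axes: x right, y down, z forward; pixel columns grow to the right and rows downward; lengths in m; the calibration is good to about 2 mm. A picture is of the moment at which its call begins. There is no depth.
- env.hand_in(): hands the job in, once; it reports no verdict.
The state is a dict: "clock": time; "joint_pos": joint angles; "qvel": joint speeds; "tau": joint torques, N m; "tcp_pos": TCP position; "orientation": TCP orientation; "wrist_force": force on the tool from outside, world axes, zero at the start; "ft_torque": the same for the moment, N m; "finger_gap": finger opening in m.
Only numpy, scipy, OpenCV 4.12 (cv2) and the standard library are available. Lean on these libraries where they do the work, as an engineer would, in place of code of your own. Each camera call takes 0.05 s, during which the arm holds its last target. There are 200 camera calls.

## Working session

There is one attempt and no reset: what is moved stays moved. The work goes in short steps, Python scripts to look and compute and a tool call to move; the robot and the scene stay as the last step left them, time stands still between calls to the robot, and variables do not carry over. Pictures are saved under pics/ and viewed, about 8 in all and at most 12, crops included, and the job is handed in when it is done.

Besides the shell and the picture viewer there is one more tool, called after ">>>" as a command line: name --pt "numbers of a row" for each row, then --argument value for the rest. carry_out: Moves the arm, as the interface text tells. Its arguments: {"type":"object","properties":{"steps":{"type":"array","items":{"type":"array","items":{"type":"number"}}},"grip_force":{"type":"number"}},"required":["steps"]}

```bash
mkdir -p pics; ls
python3 - <<'E'
from workcell import env
import cv2,pickle
print(env.get_state())
for n in ("scene","top"):
    c=env.read_camera(n); cv2.imwrite(f"pics/{n}0.png",c["color"][...,::-1]); pickle.dump(c,open(f"{n}0.pkl","wb"))
    print(n,c["K"].tolist(),c["dist"],c["R"].round(3).tolist(),c["t"], -c["R"].T@c["t"])
E
```

```text
pics
{'clock': 0.0, 'joint_pos': array([1.16837839e+00, 3.14038831e-01, 4.49768069e-02, 1.30360146e+00,
       6.64911681e-07, 1.43121201e+00]), 'qvel': array([ 0.00169499,  0.00139005, -0.00114568, -0.00084848, -0.00226483,
        0.00036712]), 'tau': array([ 4.41127395e-04, -4.80630934e+01,  2.98530096e+01,  1.97612605e-02,
        9.98931199e-06,  9.56840474e-07]), 'tcp_pos': array([0.14920678, 0.55480919, 0.24938609]), 'orientation': array([ 4.59040836e-04,  7.93667688e-01,  6.08350827e-01, -8.12927795e-04]), 'wrist_force': array([0.29451086, 0.54320344, 0.00971541]), 'ft_torque': array([ 0.02735568, -0.00897815,  0.00703317]), 'finger_gap': 0.08569590976038412}
scene [[512.853199706575, 0.0, 323.1262801718568], [0.0, 512.853199706575, 198.79928471436386], [0.0, 0.0, 1.0]] [0.00574616 0.         0.         0.         0.        ] [[0.834, 0.551, -0.004], [0.393, -0.601, -0.696], [-0.386, 0.579, -0.718]] [-0.40586421 -0.13247831  1.55050801] [ 0.98944128 -0.75313899  1.01987203]
top [[520.0753012516059, 0.0, 319.79234795703036], [0.0, 520.0753012516059, 201.3489630510022], [0.0, 0.0, 1.0]] [-0.15402213  0.          0.          0.          0.        ] [[-0.023, -1.0, -0.012], [-0.999, 0.023, -0.04], [0.04, 0.011, -0.999]] [-0.02363883  0.50428103  1.50445902] [ 0.44293004 -0.05138265  1.5229668 ]
```

View pics/scene0.png

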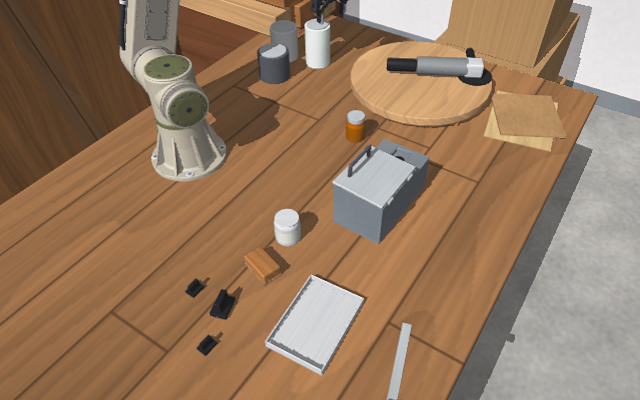

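View pics/top0.png

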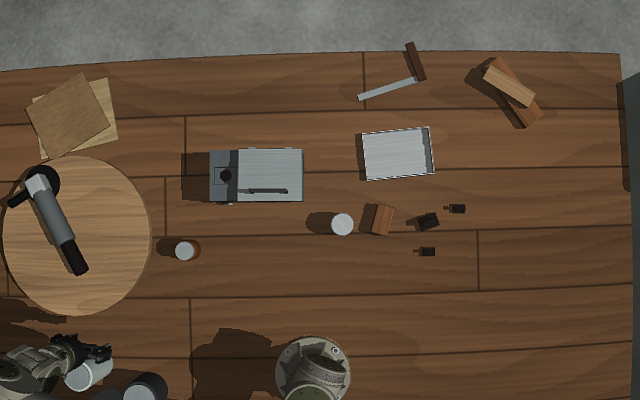

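Scene: box flap around (378,180) in scene and (270,175) in top; tray at (315,322) / (397,153). Stopper candidates in top / scene are (427,221) / (222,304), (455,209) / (207,345) and (426,251) / (194,288). The first is clearly the largest. I'll check it in a close crop.

```bash
cat > h.py <<'E'
import cv2,numpy as np,pickle
def load(n): return pickle.load(open(n+".pkl","rb"))
def ray(c,px):
    u=cv2.undistortPoints(np.array(px,float).reshape(-1,1,2),c["K"],c["dist"]).reshape(-1,2)
    return -c["R"].T@c["t"], np.c_[u,np.ones(len(u))]@c["R"]
def onz(c,px,z):
    o,d=ray(c,px); s=(z-o[2])/d[:,2]; return o+d*s[:,None]
def proj(c,X):
    return cv2.projectPoints(np.array(X,float).reshape(-1,3),cv2.Rodrigues(c["R"])[0],c["t"],c["K"],c["dist"])[0].reshape(-1,2)
def snap(n,name):
    from workcell import env
    c=env.read_camera(n); pickle.dump(c,open(name+".pkl","wb")); return c
E
python3 - <<'E'
from h import *
s,t=load("scene0"),load("top0")
def crop(c,x,y,w,h,f): return cv2.resize(c["color"][y:y+h,x:x+w,::-1],None,fx=f,fy=f,interpolation=cv2.INTER_CUBIC)
a=crop(t,200,140,110,70,3.6);b=crop(t,405,200,66,60,4.2) 
A=np.zeros((600,800,3),np.uint8)
A[:252,:396]=a; A[:252,400:677]=b
c=crop(s,320,130,115,115,2.8); A[260:260+322,:322]=c
d=crop(s,180,270,70,90,3.6); A[260:584,400:652]=d
cv2.imwrite("pics/crop1.png",A)
for n,c in(("top",t),("scene",s)):
    g=c["color"].max(2)
    m=(g<50).astype(np.uint8)
    k,l,st,ce=cv2.connectedComponentsWithStats(m)
    roi=(400,480,195,260) if n=="top" else (180,240,270,360)
    for i in range(1,k):
        x,y=ce[i]
        if st[i,4]>15 and roi[0]<x<roi[1] and roi[2]<y<roi[3]: print(n,st[i],ce[i].round(1),onz(c,ce[i],.014).round(3)); print(g[st[i,1]-1:st[i,1]+st[i,3]+1,st[i,0]-1:st[i,0]+st[i,2]+1]) if st[i,4]>200 else 0
E
```

```text
top [452 204  13   9 113] [457.9 208.1] [[ 0.474 -0.439  0.014]]
top [412 213  27  19 280] [427.  221.2] [[ 0.438 -0.346  0.014]]
[[110 112 111 112 108 109 113 109 108 111 108 110 108 112 109 104 104 105
   83  80 107 107  87  51  81 110 111 107 109]
 [106 109 110 110 109 111 112 113 112 110 114 115 116 112  88  50  56  54
   50  51  38  19  22  24  42  99 113 110 109]
 [103 108 110 111 111 111 110 110 113 112 104 106 108  91  51  52  53  45
   29  29  29  28  29  26  44  99 112 109 106]
 [ 98 102 102 101 102 103  95  96 103  91  49  50  51  52  45  29  27  29
   31  31  31  31  31  26  21  80 107 107 105]
 [ 95  95  96  95  88  82  43  45  49  51  54  44  31  33  27  30  29  31
   31  31  32  33  32  29  24  43  95 109 103]
 [ 99  91  93  85  44  48  47  49  45  27  29  25  24  23  24  26  29  28
   31  29  30  29  28  24  21  43  91 109 107]
 [ 88  45  46  49  51  50  29  29  27  26  24  25  27  27  25  27  26  25
   24  23  24  25  25  25  28  22  58 104 112]
 [ 50  53  53  55  56  53  33  24  24  25  26  26  27  26  28  26  24  23
   23  26  25  30  30  31  31  26  41 102 114]
 [
[... 4641 characters left out ...]
  43  44  42  44  44  44  40
   29  69  97  96 136 176 173 171 171]
 [148 104  68  39  42  47  47  46  47  51  54  54  48  42  43  43  42  35
   50  86  99 125 164 174 172 170 171]
 [164 156 146 128  90  54  47  71  80  45  48  47  48  53  54  55  47  26
   66  97  94 135 176 172 171 170 170]
 [168 167 166 159 145 137 126 119 106  55  50  39  42  48  48  50  41  34
   75 128 155 162 173 171 170 170 169]
 [164 162 159 158 158 160 162 162 160 151 137 116  96  56  49  40  33  56
  122 166 176 173 171 171 171 169 169]
 [162 159 157 155 157 163 171 176 174 173 167 160 155 148 137 117 103 119
  165 174 172 171 171 170 169 170 169]]
scene [197 336  20  19 197] [206.6 345.2] [[ 0.481 -0.443  0.014]]
```

View pics/crop1.png

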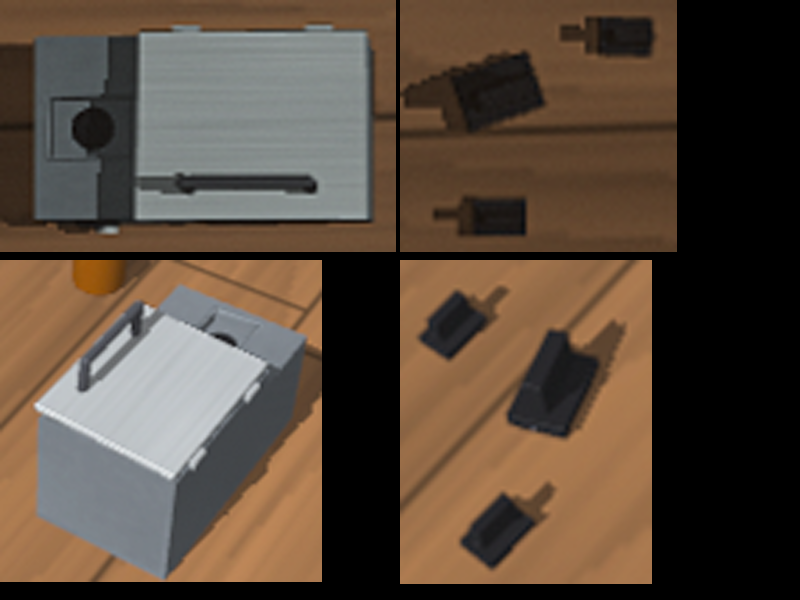

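The crop confirms (427,221) as the largest stopper. The recess mouth's left edge is near top px x=214, rows 167–184, and the handle bar runs from (250,190) to (287,191). Next I'll measure plug, box and tray.

Run:
```python
from h import *
s,t=load("scene0"),load("top0")
np.set_printoptions(precision=4,suppress=True)
# plug
m=(t["color"].max(2)<38)&True; z=np.zeros_like(m); z[205:235,410:442]=m[205:235,410:442]
r=cv2.minAreaRect(np.argwhere(z)[:,::-1].astype(np.float32)); P=onz(t,cv2.boxPoints(r),.014)
print("plug rect",r,"centre",P.mean(0),"sides",np.linalg.norm(P[1]-P[0]),np.linalg.norm(P[2]-P[1]),"dir",np.degrees(np.arctan2(*(P[1]-P[0])[:2])),np.degrees(np.arctan2(*(P[2]-P[1])[:2])))
# scene rib top: brightish ridge 
# box in top: low saturation
hsv=cv2.cvtColor(t["color"],cv2.COLOR_RGB2HSV)
g=((hsv[...,1]<60)&(hsv[...,2]>45)).astype(np.uint8)
def comp(g,p):
    k,l,st,ce=cv2.connectedComponentsWithStats(g); return l==l[p[1],p[0]]
b=comp(g,(290,160)); c=comp(g,(215,160)); tr=comp(g,(397,153))
for n,mm in(("flap/box",b),("block",c),("tray",tr)):
    ys,xs=np.nonzero(mm); print(n,xs.min(),xs.max(),ys.min(),ys.max(),mm.sum())
q=cv2.minAreaRect(np.argwhere(tr)[:,::-1].astype(np.float32)); P=onz(t,cv2.boxPoints(q),.02); print("tray",P.mean(0),np.linalg.norm(P[1]-P[0]),np.linalg.norm(P[2]-P[1]),P)
# block edges
pts=[];up=[];lo=[];le=[]
bb=(b|c)
for x in range(212,232):
    y=np.nonzero(bb[:,x])[0]; up.append((x,y.min()-.5)); lo.append((x,y.max()+.5))
for y in range(155,197):
    x=np.nonzero(bb[y])[0]; le.append((x.min()-.5,y))
for n,e in(("far",up),("near",lo),("left",le)):
    P=onz(t,np.array(e),.11); v,_,x0,y0=0,0,0,0
    l=cv2.fitLine(P[:,:2].astype(np.float32),cv2.DIST_HUBER,0,.01,.01).ravel(); print(n,l,np.degrees(np.arctan2(l[1],l[0])),[e[0],e[-1]])
# flap
R=[];F=[];N=[]
for y in range(155,196): R.append((np.nonzero(b[y])[0].max()+.5,y))
for x in range(245,300):
    y=np.nonzero(b[:,x])[0]; F.append((x,y.min()-.5)); N.append((x,y.max()+.5))
for n,e in(("Fright",R),("Ffar",F),("Fnear",N)):
    P=onz(t,np.array(e),.137); l=cv2.fitLine(P[:,:2].astype(np.float32),cv2.DIST_HUBER,0,.01,.01).ravel(); print(n,l,np.degrees(np.arctan2(l[1],l[0])))
for n,p,h in(("can",(342,224),.075),("jar",(184,250),.085),("sander",(378,218),.036)): print(n,onz(t,p,h))
```

```text
plug rect ((427.6500244140625, 221.45004272460938), (13.28156566619873, 18.657434463500977), 71.56505584716797) centre [ 0.4375 -0.3481  0.014 ] sides 0.05495877661938131 0.038728084492408325 dir 163.18975198290184 -107.00805297523017
flap/box 209 303 147 201 4640
block 209 303 147 201 4640
tray 362 434 126 180 3273
tray [ 0.6389 -0.2659  0.02  ] 0.20316520628789553 0.1419382374482557 [[ 0.7005 -0.1596  0.02  ]
 [ 0.7185 -0.3619  0.02  ]
 [ 0.5769 -0.3717  0.02  ]
 [ 0.5598 -0.1705  0.02  ]]
far [0.0304 0.9995 0.6489 0.2312] 88.25876 [(212, np.float64(149.5)), (231, np.float64(149.5))]
near [ 0.0406 -0.9992  0.5089  0.2385] -87.670975 [(212, np.float64(200.5)), (231, np.float64(199.5))]
left [ 0.9999 -0.0118  0.5581  0.2685] -0.67633146 [(np.float64(209.5), 155), (np.float64(208.5), 196)]
Fright [ 0.9998 -0.0211  0.5594  0.0056] -1.208901
Ffar [0.0089 1.     0.6459 0.0889] 89.49016
Fnear [0.0234 0.9997 0.5038 0.0912] 88.66189
can [[ 0.4365 -0.0963  0.075 ]]
jar [[0.3732 0.3471 0.085 ]]
sander [[ 0.451  -0.2009  0.036 ]]
```

```bash
cat > plan.py <<'E'
import numpy as np
from scipy.spatial.transform import Rotation as Ro
def down(a): # jaws along world angle a
    return Ro.from_matrix(np.array([[np.cos(a),np.sin(a),0],[np.sin(a),-np.cos(a),0],[0,0,-1]]))
def plan(wps,step=.05,tstep=.15,state=None):
    """wps: (grip,x,y,z,angle or Rotation[,nrows])"""
    from workcell import env
    s=state or env.get_state(); p=np.array(s["tcp_pos"]); q=s["orientation"]; R=Ro.from_quat([q[1],q[2],q[3],q[0]])
    out=[]
    for w in wps:
        g,P,T=w[0],np.array(w[1:4]),(down(w[4]) if np.isscalar(w[4]) else w[4])
        n=max(1,int(np.ceil(np.linalg.norm(P-p)/step)),int(np.ceil((R.inv()*T).magnitude()/tstep)))
        if len(w)>5: n=max(n,w[5])
        for k in range(n):
            d=R.inv().apply((P-p)/(n-k)); r=(R.inv()*T).as_rotvec()/(n-k)
            d=d.round(4); r=r.round(3); p=p+R.apply(d); R=R*Ro.from_rotvec(r)
            out.append([g]+d.tolist()+r.tolist())
    for i in range(0,len(out),20): print(str(out[i:i+20]).replace(" ",""))
    print(len(out),p,R.as_quat().round(3))
E
python3 - <<'E'
from plan import *
plan([(.6,.25,.40,.28,1.1),(.6,.42,.2,.28,.8),(.6,.45,-.1,.26,.5),(.6,.439,-.349,.15,.295)])
E
```

```text
[[0.6,-0.0309,0.0344,-0.0076,-0.0,0.0,0.052],[0.6,-0.029,0.0359,-0.0076,-0.0,0.001,0.052],[0.6,-0.0271,0.0374,-0.0076,-0.0,0.0,0.052],[0.6,-0.0251,0.0388,-0.0076,-0.0,0.001,0.052],[0.6,-0.0169,0.0404,-0.0,-0.0,-0.0,0.05],[0.6,-0.0148,0.0412,-0.0,-0.0,-0.0,0.05],[0.6,-0.0127,0.0418,-0.0,-0.0,-0.0,0.05],[0.6,-0.0106,0.0424,-0.0,-0.0,-0.0,0.05],[0.6,-0.0085,0.0429,-0.0,-0.0,-0.0,0.05],[0.6,-0.0064,0.0433,-0.0001,-0.0,-0.0,0.05],[0.6,-0.0278,0.0329,0.0029,-0.0,-0.0,0.043],[0.6,-0.0263,0.0341,0.0028,-0.0,-0.0,0.043],[0.6,-0.0248,0.0352,0.0029,-0.0,-0.0,0.043],[0.6,-0.0233,0.0362,0.0028,-0.0,-0.0,0.043],[0.6,-0.0217,0.0372,0.0029,-0.0,-0.0,0.043],[0.6,-0.0201,0.0381,0.0028,-0.0,-0.0,0.042],[0.6,-0.0184,0.039,0.0029,-0.0,-0.0,0.043],[0.6,-0.0215,0.0355,0.0183,-0.0,-0.0,0.034],[0.6,-0.0203,0.0363,0.0183,-0.0,-0.0,0.034],[0.6,-0.019,0.0369,0.0183,-0.0,-0.0,0.034]]
[[0.6,-0.0178,0.0376,0.0183,-0.0,-0.0,0.034],[0.6,-0.0165,0.0381,0.0183,-0.0,-0.0,0.034],[0.6,-0.0152,0.0387,0.0184,-0.0,-0.0,0.035]]
23 [ 0.43902898 -0.34902282  0.14997653] [ 0.989  0.147  0.    -0.   ]
```

>>> carry_out --pt "0.6 -0.031 0.034 -0.008 0 0 0.052" --pt "0.6 -0.029 0.036 -0.008 0 0.001 0.052" --pt "0.6 -0.027 0.037 -0.008 0 0 0.052" --pt "0.6 -0.025 0.039 -0.008 0 0.001 0.052" --pt "0.6 -0.017 0.04 0 0 0 0.05" --pt "0.6 -0.015 0.041 0 0 0 0.05" --pt "0.6 -0.013 0.042 0 0 0 0.05" --pt "0.6 -0.011 0.042 0 0 0 0.05" --pt "0.6 -0.009 0.043 0 0 0 0.05" --pt "0.6 -0.006 0.043 0 0 0 0.05" --pt "0.6 -0.028 0.033 0.003 0 0 0.043" --pt "0.6 -0.026 0.034 0.003 0 0 0.043" --pt "0.6 -0.025 0.035 0.003 0 0 0.043" --pt "0.6 -0.023 0.036 0.003 0 0 0.043" --pt "0.6 -0.022 0.037 0.003 0 0 0.043" --pt "0.6 -0.02 0.038 0.003 0 0 0.043" --pt "0.6 -0.018 0.039 0.003 0 0 0.043" --pt "0.6 -0.022 0.036 0.018 0 0 0.034" --pt "0.6 -0.02 0.036 0.018 0 0 0.034" --pt "0.6 -0.019 0.037 0.018 0 0 0.034"

```text
clock: 2.6
tcp_pos: [0.4423, -0.2249, 0.2053]
orientation: [-0.001, 0.98, 0.197, 0.0]
wrist_force: [0.7, 0.1, 0.1]
finger_gap: 0.0688
```

Run:
```python
from plan import *
from workcell import env
print(env.get_state()["tcp_pos"])
plan([(.2,.439,-.349,.15,.295),(.2,.439,-.349,.06,.295),(.2,.439,-.349,.037,.295,2)])
```

```text
[ 0.442279   -0.22494133  0.20533707]
[[0.2,-0.017,0.0378,0.0183,-0.001,-0.0,0.034],[0.2,-0.0157,0.0383,0.0184,-0.001,-0.001,0.033],[0.2,-0.0143,0.0388,0.0185,-0.0,-0.0,0.034],[0.2,-0.0,-0.0,0.045,-0.0,-0.0,-0.0],[0.2,-0.0001,-0.0,0.045,-0.0,-0.0,-0.0],[0.2,0.0,-0.0,0.0115,-0.0,-0.0,-0.0],[0.2,0.0,-0.0,0.0115,-0.0,-0.0,-0.0]]
7 [ 0.4389965  -0.34903377  0.03697533] [ 0.989  0.147  0.    -0.   ]
```

>>> carry_out --pt "0.2 -0.017 0.038 0.018 -0.001 0 0.034" --pt "0.2 -0.016 0.038 0.018 -0.001 -0.001 0.033" --pt "0.2 -0.014 0.039 0.018 0 0 0.034" --pt "0.2 0 0 0.045 0 0 0" --pt "0.2 0 0 0.033 0 0 0" --pt "0.2 0 0 0.02 0 0 0" --pt "0.2 0 0 0.015 0 0 0" --pt "0.2 0 0 0 0 0 0"

```text
clock: 3.6
tcp_pos: [0.4391, -0.3472, 0.038]
orientation: [-0.001, 0.989, 0.148, -0.0]
wrist_force: [-0.3, -1.4, -0.1]
finger_gap: 0.0518
```

Run:
```python
from h import *
a=snap("scene","scene1");b=snap("top","top1")
f=lambda c,x,y,w,h,k: cv2.resize(c["color"][y:y+h,x:x+w,::-1],None,fx=k,fy=k,interpolation=cv2.INTER_CUBIC)
cv2.imwrite("pics/g1.png",np.hstack([f(a,170,230,110,120,3.6),f(b,380,170,100,120,3.6)]))
```

```text
(no output)
```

View pics/g1.png

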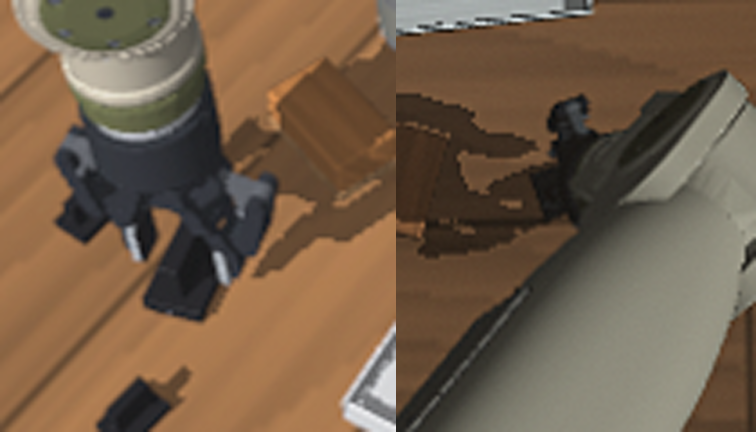

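>>> carry_out --pt "-1 0 0 0 0 0 0" --pt "-1 0 0 0 0 0 0" --pt "-1 0 0 0 0 0 0" --pt "-1 0 0 0 0 0 0" --pt "-1 0 0 0 0 0 0" --pt "-1 0 0 0 0 0 0" --grip_force 50

```text
clock: 4.45
tcp_pos: [0.4403, -0.3485, 0.0401]
orientation: [0.001, 0.989, 0.147, 0.001]
wrist_force: [-0.0, 0.4, 4.7]
finger_gap: 0.0131
```

Run:
```python
from plan import *
plan([(-1,.439,-.347,.10,.295),(-1,.44,-.25,.24,.295),(-1,.44,-.1,.28,.2),(-1,.44,.15,.28,-.018),(-1,.579,.2255,.25,-.018)])
```

```text
[[-1,-0.0004,-0.0008,-0.03,0.001,-0.001,0.001],[-1,-0.0004,-0.0009,-0.0299,0.001,-0.0,0.0],[-1,0.0073,-0.0231,-0.035,0.0,-0.0,0.0],[-1,0.0073,-0.0231,-0.035,0.0,-0.0,0.0],[-1,0.0073,-0.0232,-0.035,0.0,-0.0,0.0],[-1,0.0074,-0.0231,-0.035,0.0,-0.0,0.0],[-1,0.0109,-0.0359,-0.01,0.0,-0.0,0.024],[-1,0.01,-0.0361,-0.01,0.0,-0.0,0.024],[-1,0.0092,-0.0364,-0.01,0.0,-0.0,0.024],[-1,0.0083,-0.0366,-0.01,0.0,-0.0,0.023],[-1,0.0099,-0.049,-0.0,0.0,-0.0,0.044],[-1,0.0078,-0.0494,-0.0,0.0,-0.0,0.044],[-1,0.0056,-0.0497,-0.0,0.0,-0.0,0.043],[-1,0.0034,-0.0499,-0.0,0.0,-0.0,0.044],[-1,0.0013,-0.0499,-0.0,0.0,-0.0,0.043],[-1,0.0344,-0.0195,0.0075,0.0,-0.0,0.0],[-1,0.0344,-0.0195,0.0075,0.0,-0.0,0.0],[-1,0.0344,-0.0195,0.0075,0.0,-0.0,0.0],[-1,0.0344,-0.0195,0.0075,0.0,-0.0,0.0]]
19 [0.57901244 0.22549879 0.25001717] [ 1.    -0.009  0.     0.   ]
```

>>> carry_out --pt "-1 0 -0.001 -0.03 0.001 -0.001 0.001" --pt "-1 0 -0.001 -0.03 0.001 0 0" --pt "-1 0.007 -0.023 -0.035 0 0 0" --pt "-1 0.007 -0.023 -0.035 0 0 0" --pt "-1 0.007 -0.023 -0.035 0 0 0" --pt "-1 0.007 -0.023 -0.035 0 0 0" --pt "-1 0.011 -0.036 -0.01 0 0 0.024" --pt "-1 0.01 -0.036 -0.01 0 0 0.024" --pt "-1 0.009 -0.036 -0.01 0 0 0.024" --pt "-1 0.008 -0.037 -0.01 0 0 0.023" --pt "-1 0.01 -0.049 0 0 0 0.044" --pt "-1 0.008 -0.049 0 0 0 0.044" --pt "-1 0.006 -0.05 0 0 0 0.043" --pt "-1 0.003 -0.05 0 0 0 0.044" --pt "-1 0.001 -0.05 0 0 0 0.043" --pt "-1 0.034 -0.02 0.007 0 0 0" --pt "-1 0.034 -0.02 0.007 0 0 0" --pt "-1 0.034 -0.02 0.007 0 0 0" --pt "-1 0.034 -0.02 0.007 0 0 0" --pt "-1 0 0 0 0 0 0"

```text
clock: 6.95
tcp_pos: [0.5775, 0.2284, 0.2491]
orientation: [-0.0, 1.0, -0.009, -0.002]
wrist_force: [-1.2, -0.1, -1.2]
finger_gap: 0.0131
```

Run:
```python
from h import *
from workcell import env
s=env.get_state(); print(s["tcp_pos"],s["orientation"],s["finger_gap"],s["wrist_force"])
a=snap("scene","scene2");b=snap("top","top2")
f=lambda c,x,y,w,h,k: cv2.resize(c["color"][y:y+h,x:x+w,::-1],None,fx=k,fy=k,interpolation=cv2.INTER_CUBIC)
cv2.imwrite("pics/g2.png",np.hstack([f(a,345,80,110,130,3.6),f(b,190,110,110,130,3.6)]))
```

```text
[0.57752692 0.22836124 0.24908629] [-3.67329404e-04  9.99961057e-01 -8.62120273e-03 -1.85039645e-03] 0.013138232481290934 [-1.21930982 -0.08384046 -1.1984477 ]
```

View pics/g2.png

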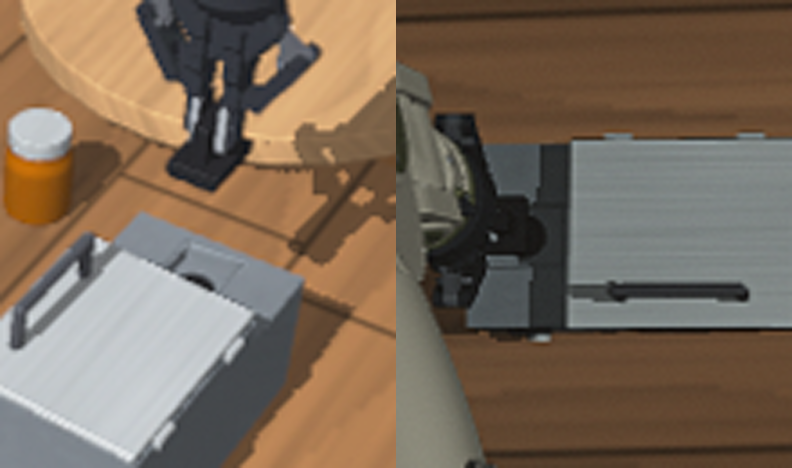

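Stopper held level over the block. I'll measure it against the recess in the same scene view.

Run:
```python
from h import *
a=load("scene2")
f=lambda c,x,y,w,h,k: cv2.convertScaleAbs(cv2.resize(c["color"][y:y+h,x:x+w,::-1],None,fx=k,fy=k,interpolation=cv2.INTER_CUBIC),alpha=1.5)
cv2.imwrite("pics/g3.png",np.hstack([f(a,386,105,34,40,11),f(a,390,140,36,40,11)]))
```

```text
(no output)
```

View pics/g3.png

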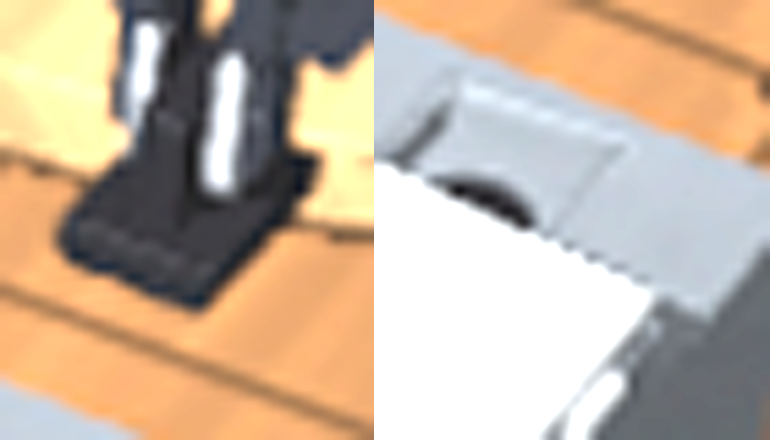

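Run:
```python
from h import *
np.set_printoptions(precision=4,suppress=True)
a=load("scene2");t0=load("top0")
P=onz(a,[(392.2,125.5),(404.5,130.1),(414.9,119.1)],.223); c=(P[0]+P[2])/2
print(P,np.linalg.norm(P[1]-P[0]),np.linalg.norm(P[2]-P[1]),"plug centre",c)
Q=onz(a,[(397.8,146.8),(413.45,153.4),(398.7,149.1),(412.4,153.6)],.11); print(Q,np.linalg.norm(Q[1]-Q[0]))
q=.5*(Q[0]+Q[1]); e=(Q[1]-Q[0])/np.linalg.norm(Q[1]-Q[0]); n=np.array([e[1],-e[0],0]); print("yaw",np.arctan2(e[1],e[0]),"recess c",q+n*.0335, "inner",.5*(Q[2]+Q[3])+n*.0305)
# hole & recess in top
T=onz(t0,[(214.2,167),(214.2,184.3)],.11); print("top recess +y edge",T,T.mean(0)-[0,.0335,0])
```

```text
[[0.565  0.1971 0.223 ]
 [0.5993 0.1974 0.223 ]
 [0.6008 0.2519 0.223 ]] 0.034265545404900975 0.05443925158955726 plug centre [0.5829 0.2245 0.223 ]
[[0.5621 0.2569 0.11  ]
 [0.6103 0.2555 0.11  ]
 [0.5687 0.2496 0.11  ]
 [0.6083 0.2532 0.11  ]] 0.04814694556137525
yaw -0.029018043864922412 recess c [0.5852 0.2227 0.11  ] inner [0.5876 0.2209 0.11  ]
top recess +y edge [[0.601  0.2521 0.11  ]
 [0.5532 0.2526 0.11  ]] [0.5771 0.2189 0.11  ]
```

Run:
```python
from plan import *
plan([(-1,.580,.2265,.25,-.018),(-1,.580,.2265,.156,-.018)])
```

```text
[[-1,0.0042,0.0008,0.0007,-0.001,0.003,0.0],[-1,0.0,-0.0,0.047,0.0,0.0,0.0],[-1,0.0001,-0.0,0.047,0.0,0.0,0.0]]
3 [0.58001992 0.22648792 0.15602236] [ 1.    -0.009 -0.     0.   ]
```

>>> carry_out --pt "-1 0.003 0 0 -0.001 0.003 0" --pt "-1 0 0 0.047 0 0 0" --pt "-1 0 0 0.047 0 0 0" --pt "-1 0 0 0 0 0 0" --pt "-1 0 0 0 0 0 0" --pt "-1 0 0 0 0 0 0"

```text
clock: 7.8
tcp_pos: [0.5812, 0.2278, 0.1607]
orientation: [-0.001, 1.0, -0.009, 0.003]
wrist_force: [-0.6, -0.3, -0.4]
finger_gap: 0.0131
```

Run:
```python
from h import *
a=snap("scene","scene3");b=snap("top","top3")
f=lambda c,x,y,w,h,k: cv2.convertScaleAbs(cv2.resize(c["color"][y:y+h,x:x+w,::-1],None,fx=k,fy=k,interpolation=cv2.INTER_CUBIC),alpha=1.5)
cv2.imwrite("pics/g4.png",np.hstack([f(a,385,130,44,46,9),f(b,204,144,40,46,9)]))
```

```text
(no output)
```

View pics/g4.png

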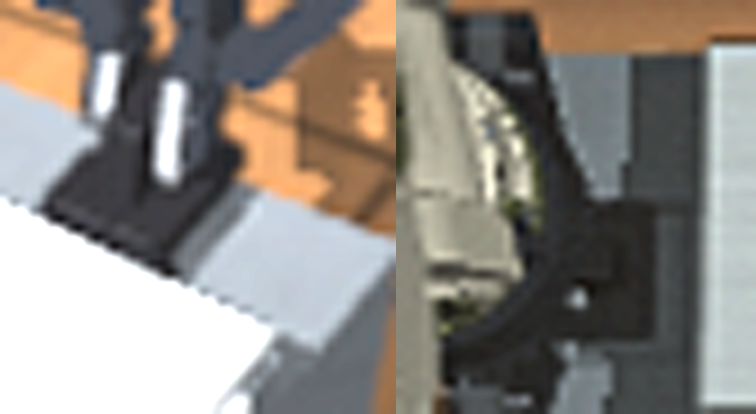

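Run:
```python
from h import *
np.set_printoptions(precision=4,suppress=True)
a=load("scene3");b=load("top3");t0=load("top0")
print("scene R",onz(a,[(411.7,147.2)],.135),"-> c",onz(a,[(411.7,147.2)],.135)+[[-.02-.0005,-.028,0]])
print("top plug edge",onz(b,[(232.8,166.2),(232.8,181.8)],.135))
g=b["color"].max(2).astype(int)
print(g[160:188,226:240])
g=t0["color"].max(2).astype(int)
print(g[162:190,210:242])
```

```text
scene R [[0.6055 0.2478 0.135 ]] -> c [[0.585  0.2198 0.135 ]]
top plug edge [[0.5989 0.1958 0.135 ]
 [0.5567 0.1964 0.135 ]]
[[ 86  87  89  86  42  46  47  47  47  45  43  44  88 145]
 [ 88  88  90  88  42  47  47  48  48  48  44  43  87 142]
 [ 87  89  85  42  45  47  46  47  47  45  43  44  89 140]
 [ 88  88  84  41  46  48  49  49  47  49  44  44  93 145]
 [ 89  87  85  42  48  47  49  48  48  49  45  47  96 149]
 [ 97  95  90  46  49  51  52  51  49  49  48  46  92 142]
 [ 45  43  30  31  31  34  38  42  40  41  40  48  94 145]
 [ 26  27  26  27  28  26  26  38  39  37  37  48  95 143]
 [ 27  29  27  27  28  27  31  52  50  47  39  55 106 140]
 [ 28  29  30  30  30  26  31  51  48  46  39  55 108 146]
 [ 27  27  28  29  30  27  28  51  49  45  40  54 107 142]
 [ 29  28  25  25  30  28  31  50  50  45  39  57 109 145]
 [ 28  29  23  26  31  27  29  53  50  45  42  57 110 142]
 [ 28  29  22  25  28  29  30  52  50  45  41  58 112 142]
 [ 32  31  21  26  27  26  32  53  48  48  39  58 110 141]
 [ 21  22  23  25  31  27  31  53  51  47  39  57 108 139]
 [ 23  24  29  28  28  27  30 
[... 3703 characters left out ...]
6  49  47  41  74 129 142 139 138]
 [ 99  94  94  93  96  96  98  95  98  95  95  93  92  92  93  93  96  89
   45  49  50  49  50  51  50  49  43  76 133 147 141 141]
 [ 99  93  95  92  94  92  92  94  95  91  91  92  91  90  91  93  94  87
   44  49  51  50  51  51  49  50  43  77 132 143 138 137]
 [ 99  96  92  93  95  92  92  90  90  91  92  91  91  91  90  92  95  88
   47  50  51  50  52  47  49  50  45  79 134 145 143 142]
 [ 98  95  93  92  90  91  90  88  90  91  91  91  90  91  91  93  86  42
   46  49  52  48  49  47  50  50  43  83 139 150 146 147]
 [ 96  94  91  92  91  93  93  92  92  91  90  90  90  89  90  94  89  43
   48  49  50  50  51  49  53  50  45  59  80  67  67  69]]
```

Run:
```python
from h import *
np.set_printoptions(precision=4,suppress=True)
b=load("top3")
print("recess",onz(b,[(224,175),(211.6,165.6),(236.5,184.5)],.11),"plug",onz(b,[(222,173.9)],.135))
```

```text
recess [[0.5781 0.225  0.11  ]
 [0.605  0.2593 0.11  ]
 [0.5511 0.1907 0.11  ]] plug [[0.5788 0.2256 0.135 ]]
```

Top view gives plug (.5788,.2256) and recess (.578,.225), a match to about 1 mm. Lowering.

>>> carry_out --pt "-1 0 0 0.006 0 0 0" --pt "-1 0 0 0.006 0 0 0" --pt "-1 0 0 0.005 0 0 0" --pt "-1 0 0 0 0 0 0"

```text
clock: 8.4
tcp_pos: [0.579, 0.2273, 0.1397]
orientation: [0.0, 1.0, -0.009, 0.0]
wrist_force: [-1.2, -0.8, -0.5]
finger_gap: 0.0132
```

>>> carry_out --pt "-1 0 0 0.003 0 0 0" --pt "-1 0 0 0.003 0 0 0" --pt "-1 0 0 0.002 0 0 0" --pt "-1 0 0 0 0 0 0" --pt "-1 0 0 0 0 0 0"

```text
clock: 9.02
tcp_pos: [0.5797, 0.2274, 0.1361]
orientation: [-0.0, 1.0, -0.009, 0.002]
wrist_force: [-4.8, -3.6, 18.6]
finger_gap: 0.0133
```

>>> carry_out --pt "0 0 0 0 0 0 0" --pt "0 0 0 0 0 0 0" --pt "0 0 0 0 0 0 0" --pt "0 0 0 -0.03 0 0 0" --pt "0 0 0 -0.05 0 0 0" --pt "0 0 0 -0.05 0 0 0" --pt "0 -0.05 0 0 0 0 0" --pt "0 -0.05 0 0 0 0 0" --pt "0 -0.05 0 0 0 0 0" --pt "0 0 0 0 0 0 0"

```text
clock: 10.28
tcp_pos: [0.4258, 0.2301, 0.2624]
orientation: [0.0, 1.0, -0.008, -0.0]
wrist_force: [0.7, -0.1, 0.1]
finger_gap: 0.0428
```

Run:
```python
from h import *
a=snap("scene","scene4");b=snap("top","top4")
f=lambda c,x,y,w,h,k: cv2.convertScaleAbs(cv2.resize(c["color"][y:y+h,x:x+w,::-1],None,fx=k,fy=k,interpolation=cv2.INTER_CUBIC),alpha=1.4)
cv2.imwrite("pics/g5.png",np.hstack([f(a,330,125,100,110,3.9),f(b,205,135,104,110,3.9)]))
g=b["color"].max(2).astype(int); print(g[163:188,208:240])
```

```text
[[ 54  69  91  92  90  87  89  90  91  88  89  89  87  86  89  87  89  88
   90  91  85  42  44  48  47  49  48  47  45  46  95 150]
 [ 54  67  91  92  89  90  90  91  92  87  88  88  86  88  88  90  86  87
   85  87  86  40  46  46  48  48  49  48  46  47  96 154]
 [ 54  64  89  89  88  90  91  91  90  88  93  90  91  90  91  90  91  89
   90  94  89  45  47  50  51  50  50  48  45  48  94 145]
 [ 58  65  89  89  92  89  91  91  89  89  86  84  84  82  82  80  77  76
   76  70  39  40  41  44  43  44  39  40  40  45  99 146]
 [ 58  65  90  89  97  89  59  55  56  41  43  43  42  38  38  45  43  42
   43  41  43  44  40  32  33  32  40  38  36  47  95 145]
 [ 56  66  90  90  90  94  24  23  24  24  25  26  24  25  26  26  27  27
   27  27  27  23  24  23  24  21  31  49  40  55 107 144]
 [ 55  64  90  92  91  95  25  22  25  26  26  27  27  27  25  28  27  26
   27  26  28  20  22  23  22  21  28  49  39  55 112 148]
 [ 54  66  94  93  92 101  25  24  25  27  26  26  28  27  27  28  27  27
   28  28  28  24  25  23  26  21  29  49  41  58 109 146]
 [ 55  67  98 100  96 115  20  20  2
[... 1525 characters left out ...]
5  22  23  35  48  37  74 127 144]
 [ 52  65  92  93  80  95  80 109 105 106 107 106 104 102 100  98  71  73
   66  46  48  47  49  48  47  48  47  43  37  72 127 142]
 [ 51  65  94  92  86  70  71  71  70  67  67  67  73  73  71  69  74  76
   79  75  43  46  48  48  45  45  47  45  41  73 126 139]
 [ 54  67  96  91  92  92  93  95  96  95  96  92  91  90  90  89  90  93
   94  88  44  48  51  50  48  51  50  48  43  74 130 144]
 [ 52  66  97  92  93  90  90  91  92  92  91  90  87  91  91  89  87  88
   92  86  41  48  49  49  50  49  49  50  43  74 127 140]
 [ 51  64  96  92  90  91  91  91  88  87  90  90  90  91  90  88  89  92
   94  86  43  47  50  50  48  48  49  51  41  78 130 142]]
```

View pics/g5.png

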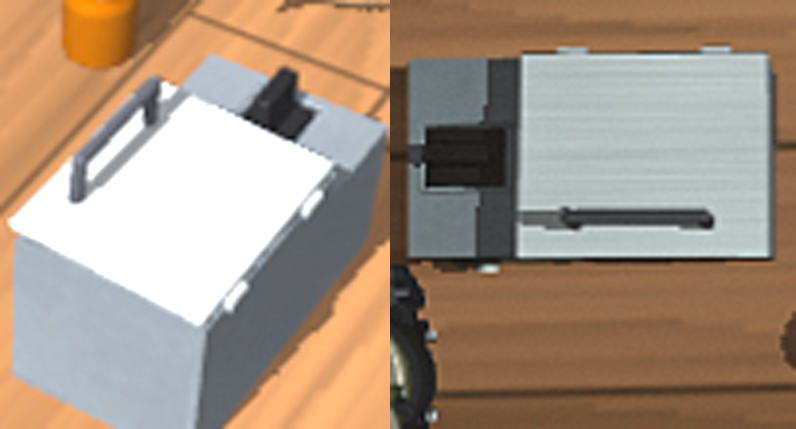

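Stopper sits aligned inside the recess in both views (top px 214–234 × 168–182, even gap all round) and is let go. Handle bar ends are at top (249.9,190.4) and (287.8,190.6), scene (369.7,146.8) and (350,164.7).

Run:
```python
from h import *
from plan import plan
np.set_printoptions(precision=4,suppress=True)
a=load("scene4");b=load("top4")
for z in (.173,.180): print(z,onz(b,[(249.9,190.4),(287.8,190.6)],z),onz(a,[(369.7,146.8),(350,164.7)],z))
plan([(0,.46,.10,.26,-.018),(0,.527,.099,.24,-.018),(0,.527,.099,.176,-.018)])
```

```text
0.173 [[0.5299 0.1448 0.173 ]
 [0.527  0.0456 0.173 ]] [[0.5319 0.1479 0.173 ]
 [0.5252 0.0625 0.173 ]]
0.18 [[0.5295 0.1438 0.18  ]
 [0.5266 0.0451 0.18  ]] [[0.5356 0.1404 0.18  ]
 [0.529  0.0557 0.18  ]]
[[0,0.0109,0.0433,0.0009,-0.0,-0.001,0.0],[0,0.0108,0.0433,0.0009,-0.0,-0.001,0.0],[0,0.0109,0.0433,0.0009,-0.001,-0.001,0.001],[0,0.0335,-0.0001,0.01,0.0,-0.0,-0.0],[0,0.0335,-0.0001,0.01,0.0,-0.0,-0.0],[0,-0.0,-0.0,0.032,0.0,-0.0,-0.0],[0,-0.0,-0.0,0.032,0.0,-0.0,-0.0]]
7 [0.527 0.099 0.176] [ 1.    -0.009  0.     0.   ]
```

>>> carry_out --pt "0 0.011 0.044 0.001 0 -0.001 0" --pt "0 0.011 0.044 0.001 0 -0.001 0" --pt "0 0.011 0.043 0.001 0 -0.001 0" --pt "0 0.034 0 0.01 0 0 0" --pt "0 0.034 0 0.01 0 0 0" --pt "0 0 0 0.032 0 0 0" --pt "0 0 0 0.032 0 0 0" --pt "0 0 0 0 0 0 0" --pt "-1 0 0 0 0 0 0" --pt "-1 0 0 0 0 0 0" --pt "-1 0 0 0 0 0 0" --pt "-1 0 0 0 0 0 0" --pt "-1 0 0 0 0 0 0" --grip_force 40

```text
clock: 12.0
tcp_pos: [0.5296, 0.0973, 0.1763]
orientation: [-0.0, 1.0, -0.009, 0.001]
wrist_force: [5.2, -1.1, -2.0]
finger_gap: 0.0089
```

Run:
```python
from plan import *
from workcell import env
s=env.get_state(); p=s["tcp_pos"]; print(p,s["wrist_force"])
# arc about hinge
hx,hz=.645,.131
r=.1253; a0=np.arctan2(.042,-.118)
dev=(p[0]-(hx+r*np.cos(a0)),p[2]-(hz+r*np.sin(a0))); print("dev",dev)
phi0=a0-np.arctan2(p[2]-hz,p[0]-hx); print("phi0",phi0,"r",np.hypot(p[0]-hx,p[2]-hz))
for f in np.linspace(.1,1.6,16): print(round(f,2),np.round([hx+r*np.cos(a0-f),hz+r*np.sin(a0-f)],4))
```

```text
[0.52960256 0.09732597 0.17631999] [ 5.17444261 -1.1411555  -2.02459592]
dev (np.float64(0.0026480217378223037), np.float64(0.0033038111205742626))
phi0 0.03227330936801209 r 0.12397770101692228
0.1 [0.5317 0.1846]
0.2 [0.5377 0.1956]
0.3 [0.5446 0.206 ]
0.4 [0.5526 0.2157]
0.5 [0.5615 0.2245]
0.6 [0.5713 0.2323]
0.7 [0.5818 0.2392]
0.8 [0.5929 0.245 ]
0.9 [0.6045 0.2496]
1.0 [0.6166 0.253 ]
1.1 [0.6289 0.2553]
1.2 [0.6414 0.2562]
1.3 [0.6539 0.256 ]
1.4 [0.6663 0.2545]
1.5 [0.6786 0.2517]
1.6 [0.6904 0.2478]
```

>>> carry_out --pt "-1 0.003 0 -0.008 0 0 0" --pt "-1 0.006 0 -0.011 0 0 0" --pt "-1 0.007 0 -0.01 0 0 0" --pt "-1 0.008 0 -0.01 0 0 0" --pt "-1 0.009 0 -0.009 0 0 0" --pt "-1 0.01 0 -0.008 0 0 0" --pt "-1 0.0105 0 -0.007 0 0 0" --pt "-1 0.011 0 -0.006 0 0 0" --pt "-1 0 0 0 0 0 0"

```text
clock: 13.12
tcp_pos: [0.5912, 0.0963, 0.2444]
orientation: [-0.0, 1.0, -0.009, -0.002]
wrist_force: [-4.4, 0.2, 3.5]
finger_gap: 0.0086
```

>>> carry_out --pt "-1 0.0115 0 -0.0045 0 0 0" --pt "-1 0.012 0 -0.0035 0 0 0" --pt "-1 0.0125 0 -0.0025 0 0 0" --pt "-1 0.0125 0 -0.001 0 0 0" --pt "-1 0.0125 0 0 0 0 0" --pt "-1 0.0125 0 0.0015 0 0 0" --pt "-1 0.0125 0 0.003 0 0 0" --pt "-1 0.0125 0 0.004 0 0 0" --pt "-1 0 0 0 0 0 0" --pt "-1 0 0 0 0 0 0"

```text
clock: 14.38
tcp_pos: [0.692, 0.0945, 0.2477]
orientation: [-0.0, 1.0, -0.009, 0.001]
wrist_force: [2.2, 1.1, 3.1]
finger_gap: 0.0085
```

>>> carry_out --pt "-0.5 0 0 0 0 0 0" --pt "-0.5 0 0 0 0 0 0" --pt "-0.5 0 0 -0.03 0 0 0" --pt "-0.5 0 0 -0.04 0 0 0" --pt "-0.5 0 0 -0.04 0 0 0" --pt "-0.5 -0.05 0.03 0 0 0 0" --pt "-0.5 -0.05 0.05 0 0 0 0" --pt "-0.5 -0.05 0.05 0 0 0 0" --pt "-0.5 -0.05 0.05 0 0 0 0" --pt "-0.5 0 0 0 0 0 0"

```text
clock: 15.62
tcp_pos: [0.502, -0.0667, 0.3573]
orientation: [-0.0, 1.0, -0.011, -0.002]
wrist_force: [0.4, -0.0, 0.5]
finger_gap: 0.0215
```

Run:
```python
from h import *
a=snap("scene","scene5");b=snap("top","top5")
f=lambda c,x,y,w,h,k: cv2.convertScaleAbs(cv2.resize(c["color"][y:y+h,x:x+w,::-1],None,fx=k,fy=k,interpolation=cv2.INTER_CUBIC),alpha=1.4)
cv2.imwrite("pics/g6.png",np.hstack([f(a,330,105,110,130,3.6),f(b,205,125,110,130,3.6)]))
```

```text
(no output)
```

View pics/g6.png

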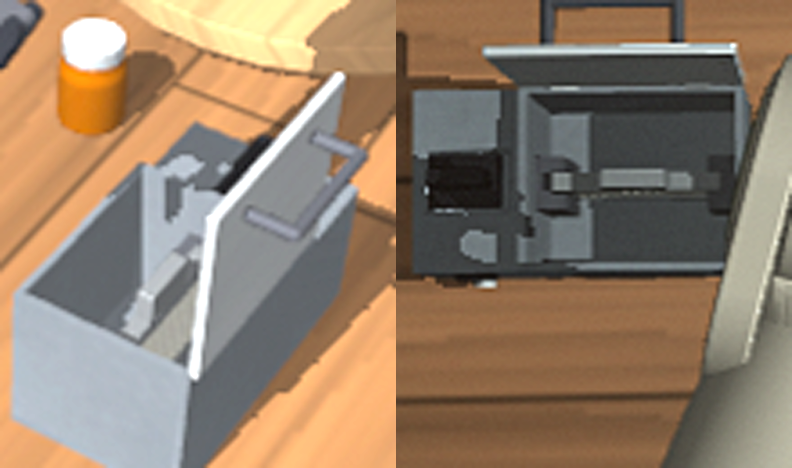

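Flap stands open. The tab is at top px (270.6,174.7), 18 px long, which matches 50 mm.

Run:
```python
from h import *
from plan import plan
b=load("top5"); t=onz(b,[(270.6,174.7)],.119)[0]; print(t)
plan([(-.1,.52,t[1],.33,-.018),(-.1,t[0],t[1],.26,-.018),(-.1,t[0],t[1],.106,-.018)],step=.05)
```

```text
[0.57473489 0.09546692 0.119     ]
[[-0.1,0.003,-0.0402,0.0069,-0.0,0.0,-0.0],[-0.1,0.003,-0.0402,0.0068,-0.0,0.0,-0.001],[-0.1,0.003,-0.0402,0.0069,-0.0,0.001,-0.0],[-0.1,0.003,-0.0403,0.0068,-0.001,0.0,-0.001],[-0.1,0.0274,-0.0005,0.035,0.0,0.0,0.0],[-0.1,0.0274,-0.0004,0.035,0.0,0.0,0.0],[-0.1,-0.0,-0.0,0.0385,0.0,0.0,0.0],[-0.1,-0.0,-0.0,0.0385,0.0,0.0,0.0],[-0.1,-0.0,-0.0,0.0385,0.0,0.0,0.0],[-0.1,-0.0,-0.0001,0.0385,0.0,0.0,0.0]]
10 [0.57474067 0.09548525 0.10600583] [ 1.    -0.009 -0.     0.   ]
```

>>> carry_out --pt "-0.1 0.003 -0.04 0.007 0 0 0" --pt "-0.1 0.003 -0.04 0.007 0 0 0" --pt "-0.1 0.003 -0.04 0.007 0 0.001 -0.001" --pt "-0.1 0.004 -0.041 0.007 -0.001 0 -0.001" --pt "-0.1 0.028 -0.001 0.035 0 0 0" --pt "-0.1 0.028 -0.001 0.035 0 0 0" --pt "-0.1 0 0 0.05 0 0 0" --pt "-0.1 0 0 0.05 0 0 0" --pt "-0.1 0 0 0.025 0 0 0" --pt "-0.1 0 0 0.018 0 0 0" --pt "-0.1 0 0 0 0 0 0" --pt "-0.1 0 0 0 0 0 0"

```text
clock: 17.23
tcp_pos: [0.5781, 0.0978, 0.1167]
orientation: [0.0, 1.0, -0.007, 0.0]
wrist_force: [0.7, -0.7, 0.9]
finger_gap: 0.0386
```

>>> carry_out --pt "-1 0 0 0 0 0 0" --pt "-1 0 0 0 0 0 0" --pt "-1 0 0 0 0 0 0" --pt "-1 0 0 0 0 0 0" --pt "-1 0 0 0 0 0 0" --pt "-1 0 0 -0.01 0 0 0" --pt "-1 0 0 -0.015 0 0 0" --pt "-1 0 0 0 0 0 0" --grip_force 60

```text
clock: 18.23
tcp_pos: [0.5785, 0.0968, 0.143]
orientation: [0.0, 1.0, -0.008, 0.001]
wrist_force: [0.5, 0.0, -1.5]
finger_gap: 0.0125
```

>>> carry_out --pt "-1 0 0 -0.02 0 0 0" --pt "-1 0 0 -0.03 0 0 0" --pt "-1 0 0 -0.03 0 0 0" --pt "-1 0 0 -0.03 0 0 0" --pt "-1 0 0 -0.03 0 0 0" --pt "-1 0 0 -0.03 0 0 0" --pt "-1 0 0 0 0 0 0" --pt "-1 0 0 0 0 0 0"

```text
clock: 19.23
tcp_pos: [0.5771, 0.0969, 0.3099]
orientation: [0.0, 1.0, -0.008, -0.001]
wrist_force: [0.0, -0.3, -1.6]
finger_gap: 0.013
```

Run:
```python
from plan import plan
plan([(-1,.578,-.15,.31,-.018),(-1,.639,-.266,.27,-.018)],step=.035)
```

```text
[[-1,0.0006,0.0309,0.0,0.0,0.0,0.0],[-1,0.0006,0.0309,0.0,0.0,0.0,0.0],[-1,0.0006,0.0308,0.0,0.0,0.0,0.0],[-1,0.0006,0.0309,0.0,0.0,0.0,0.0],[-1,0.0006,0.0308,0.0,0.0,0.0,0.0],[-1,0.0006,0.0309,0.0,0.0,0.001,0.001],[-1,0.0007,0.0308,0.0001,0.0,0.0,0.0],[-1,0.0006,0.0309,0.0,0.001,0.001,0.001],[-1,0.0158,0.0287,0.01,-0.0,-0.0,-0.0],[-1,0.0158,0.0287,0.01,-0.0,-0.0,-0.0],[-1,0.0158,0.0287,0.01,-0.0,-0.0,-0.0],[-1,0.0157,0.0288,0.01,-0.0,-0.0,-0.0]]
12 [ 0.6389889  -0.26603085  0.27000441] [ 1.    -0.009  0.    -0.   ]
```

>>> carry_out --pt "-1 0.001 0.02 0 0 0 0" --pt "-1 0.001 0.031 0 0 0 0" --pt "-1 0.001 0.031 0 0 0 0" --pt "-1 0 0.031 0 0 0 0" --pt "-1 0 0.031 0 0 0 0" --pt "-1 0.001 0.031 0 0 0 0" --pt "-1 0.001 0.031 0 0 0 0" --pt "-1 0.001 0.031 0 0 0 0" --pt "-1 0.016 0.029 0.01 0 0 0" --pt "-1 0.016 0.029 0.01 0 0 0" --pt "-1 0.016 0.029 0.01 0 0 0" --pt "-1 0.016 0.029 0.01 0 0 0" --pt "-1 0 0.01 0 0 0 0" --pt "-1 0 0 0 0 0 0" --pt "-1 0 0 0 0 0 0" --pt "-1 0 0 0 0 0 0"

```text
clock: 21.22
tcp_pos: [0.6416, -0.2662, 0.2725]
orientation: [0.001, 1.0, -0.007, 0.0]
wrist_force: [-1.0, -0.1, -2.3]
finger_gap: 0.0124
```

Run:
```python
from h import *
a=snap("scene","scene6");b=snap("top","top6")
f=lambda c,x,y,w,h,k: cv2.resize(c["color"][y:y+h,x:x+w,::-1],None,fx=k,fy=k,interpolation=cv2.INTER_CUBIC)
cv2.imwrite("pics/g7.png",np.hstack([f(a,230,100,210,275,2),f(b,200,100,180,275,2)]))
```

```text
(no output)
```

View pics/g7.png

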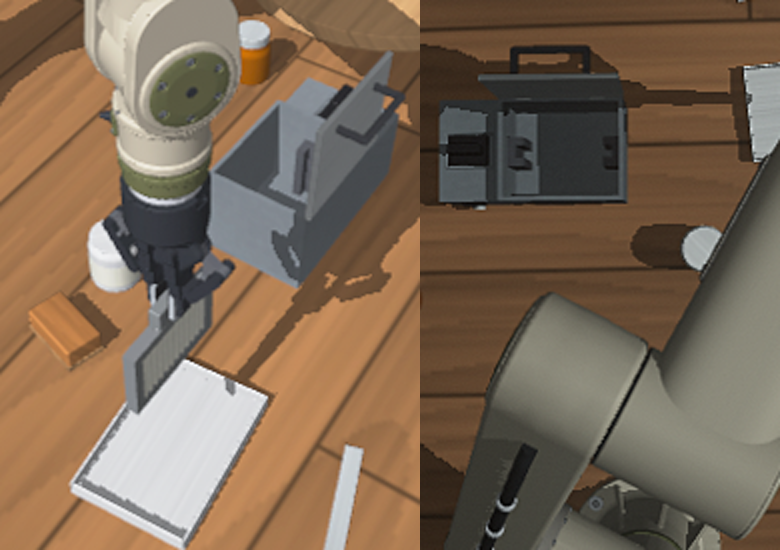

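The scene view shows the plate upright in the gripper at about (168,350) in the crop, above the tray. The flap is open, the stopper is seated, and the can, jar and block are where they were.

Run:
```python
from workcell import env
s=env.get_state(); print(s["clock"],s["tcp_pos"],abs(s["qvel"]).max(),s["finger_gap"]); print(env.hand_in())
```

```text
21.325 [ 0.64167939 -0.26631491  0.27240249] 0.005401959894234837 0.012780566759284018
the job is handed in; nothing more can be done
None
```

I did all three steps in order and handed the job in at 21.3 s of the 72 s allowed; it gave no verdict.

- **Stopper:** I pressed the largest stopper home with about 19 N and let go. Afterwards the top view showed it aligned with an even gap all round, and the TCP height (0.136 m) matched it being fully seated. I did not measure its level separately.
- **Flap:** I swung it up by the bar handle to about 1.6 rad, worked out from the gripper's path. The last pictures show it still standing open.
- **Filter plate:** It is held upright and still, with the gripper about 3 mm from the measured tray centre and its underside at about 0.16 m, worked out from the gripper height. The grip gap reads 12.8 mm and the last picture shows it touching nothing else.
- **Bystanders:** The can, jar and sanding block look unmoved in the last picture; I did not re-measure them.

**Disagreement:** the scene camera put the recess about 7 mm further in x than the top camera did. I went by the top camera, and the stopper seated without resistance.

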